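# Snap a port plug home and tug-test it

### The job

Press the grey plug that stands proud of the metal manifold straight down until it snaps fully home, without leaning on it with more than about 30 N. Then prove that it is retained: pull it straight up with about 10 N (never over 15 N, or it may pop out again) and keep that steady pull on for one second. Let go and leave the plug seated, and leave the things standing round it where they are.

Things in the scene. Friction and masses are not known exactly. Their poses are not given: they have to be found in the camera images.
- manifold: Aluminium manifold block screwed to the bench, 100 x 80 x 40 mm, with two brass nipples that stick out 20 mm from its +x side. Origin: centre of its underside; z up, x along the 100 mm side. It does not move.
- socket_axis (a point): Fixed point of the manifold on the vertical axis of the plug socket, at the height of the socket's top face, 50 mm above the bench. The socket is a steel collar 46 mm across that stands 10 mm above the middle of the block.
- plug_top (a point): Centre of the flat top of the grey plug: an upright ribbed round grip 24 mm across and 32 mm tall, on a flange 36 mm across and 5 mm thick, on a 16 mm steel stem that goes down into the collar. Home, the flange lies on the collar and this top is 37 mm above the collar's top face, 87 mm above the bench. Grip it round the ribs from above in any yaw. The axis is vertical.
- plug (a joint): How far the plug stands out of its socket, m: 0 = home (flange on collar), 0.012 to 0.016 at the start, 0.018 = upper stop. Stays put (drag 1 to 4 N). Going down the snap resists from 0.010, most at 0.007 (about 14 N, under 20 N), and below 0.005 pulls it home with a jerk. Latched it has no play: pulled up it gives under 1 mm at 10 N, about 1 mm at 15 N, and comes out at about 20 N, 2 mm out.
- socket_float (a joint): Spring float of the steel collar, which carries the plug, m: 0 = no load, positive up, 10 N per mm, so +0.001 is a steady upward pull of 10 N on the plug and -0.002 a push of 20 N; stops at +-0.004.
- beaker: Bystander: clear plastic beaker, 52 mm across, 66 mm tall, standing on the bench. Origin: centre of its underside.
- tape_roll: Bystander: roll of beige tape lying flat, 98 x 96 x 25 mm. Origin: centre of its underside.
- petri_dish: Bystander: round petri dish, 94 mm across, 16 mm tall. Origin: centre of its underside.
- marker_pen: Bystander: marker pen lying down, 17 x 135 x 16 mm. Origin: centre of its underside.

How it is judged (in metres and radians):
On the way, in this order (a step that is already met when the one before it is completed fails the run):
1. the plug is home in its socket (value of joint plug below 0.001 m), for 0.2 s.
2. the latched plug carries a steady upward pull of 7 to 13 N for 0.6 s and stays latched (value of joint socket_float between 0.0007 and 0.0013 m and value of joint plug below 0.002 m), for 0.6 s.
At the end, for the whole second after the job is handed in: The plug is still latched, less than 1.5 mm out of its socket and at rest, with no load on it (the collar's float within 0.3 mm of zero), and the bystanders are at rest (value of joint plug between -0.001 and 0.0015 m and value of joint socket_float between -0.0003 and 0.0003 m and velocity of joint plug below 0.002 m/s and linear speed of each of beaker, tape_roll, petri_dish, marker_pen below 0.01 m/s); the robot touches nothing.
It fails at once if the plug is pulled up with more than 16 N (value of joint socket_float above 0.0016 m).
It fails at once if the plug is pressed down with more than 32 N (value of joint socket_float below -0.0032 m).
It fails at once if a bystander (beaker, tape roll, petri dish or marker pen) is pushed more than 20 mm from its place (distance of any of beaker, tape_roll, petri_dish, marker_pen from where it was at the start of the episode above 0.02 m).
It also fails if it takes over 51 s, if anything falls off the work surface, if the arm or the gripper's body presses on something with over 40 N, if the wrist force passes 120 N, or if a joint passes its speed limit or range.

### The arm

A 6-joint arm with a two-finger parallel gripper is mounted at the origin on a cart in front of the work surface, level with it; the furniture and walls round the work are solid. World frame = base frame: x ahead of the robot, y to its left, z up, the work surface at z = 0. Lengths are in mm, angles in rad, forces in N, time in s.
With the tool pointing down it reaches from about 275 to 1000 mm from the base axis. Payload 8.4 kg.
Tool frame: the origin (TCP) lies on the mounting face of the last link; the fingertips stand 173 mm ahead of it and the grasp point (between the pads) lies 155 mm ahead of it; z points along the fingers, y is the direction in which the jaws open and shut (so a half turn about z gives the same grasp; the last joint's range is limited). The gripper opens to 85 mm and grips with 20 to 120 N. Pads are 22 mm wide; open, the fingers measure 114 mm over their backs; the gripper's body (76 mm by 85 mm) begins 54 mm behind the grasp point. The pads swing forward as they close: fully open they stand 13 mm farther back than shut.
Start: joints at [-1.24, 0.353, 1.633, -0, 1.155, -0.002], TCP at [204.181, -590.711, 404.681] pointing down, gripper open.
Joint ranges: [-2.63, 2.63], [-0.92, 2.1], [0.06, 2.66], [-1.3, 4.44], [0, 2.69], [-3.02, 3.02]. Speed limits (rad/s): [2.22, 2.22, 2.79, 3.14, 3.14, 3.14].

### API

Orientations are given as [roll, pitch, yaw] about the fixed x, y, z axes, in that order (R = Rz(yaw) Ry(pitch) Rx(roll)).
In Python, from rig import readout, imaging, ticket gives the robot as it stands.
- The arm moves only by the tool step_arm, never from a script. Its argument "deltas" is a list of rows, each an object with "translation": the shift along the tool's x, y, z in cm, a list of three; "rot": the turn, a rotation vector about the tool's x, y, z in rad, a list of three. In form: [{"translation": [x, y, z], "rot": [rx, ry, rz]}, ...]. A call has 1 to 8 rows; each row is the pose to reach, as a shift and turn from the pose commanded when the call began, along the tool's axes at that moment; what a row does not reach only later rows make up. A row lasts 1/8 s, in which the tool goes at most 62.5 mm and 10.7 degrees, less where a joint would pass 70% of its speed; a pose out of reach is approached as far as the arm can. A call with a gripper value outside its range is refused whole. "grip" is the closure in counts, from 0 (fully open) to 255 (shut), set as the call begins (left out, the last holds). The fingers move at their own pace and stop on an object; "squeeze" is the grip in N (left out, the last holds). Time passes only in rows, so rows that repeat a pose let the fingers close. It gives the time, the measured TCP pose, the force and the opening at its end, in the units of the state.
- readout.sense(): the state, without advancing time (a new reading comes with each control period).
- imaging.grab_frame(name): name is "side" or "top"; returns a dict with "image" (384x512x3 uint8, red, green, blue), "camera_matrix" (3x3 intrinsics, pixels), "k1" (the pictures are not rectified: a ray, as slopes to the right and down, at radius r is drawn at 1 + k1 r^2 times it, then the intrinsics apply), "world_to_cam" (4x4, takes a point from world to camera coordinates). Camera axes: x right, y up, looking along -z (the intrinsics and any distortion apply to the point x, -y, -z); pixel columns grow to the right and rows downward; lengths in mm; the calibration is good to about 2 mm. A picture is of the moment at which its call begins. There is no depth.
- ticket.sign_off(): hands the job in, once; it reports no verdict.
The state is a dict: "clock": time; "qpos": joint angles; "qvel": joint speeds; "joint_efforts": joint torques, N m; "eef_pos": TCP position; "tcp_rot": TCP orientation; "contact_force": force on the tool from outside, world axes, zero at the start; "wrist_torque": the same for the moment, N m; "opening": opening from 0.0 (shut) to 1.0 (fully open).
Only numpy, scipy, OpenCV 4.12 (cv2) and the standard library are available. Lean on these libraries where they do the work, as an engineer would, in place of code of your own. Each camera call takes 0.05 s, during which the arm holds its last target.

## Working session

There is one attempt and no reset: what is moved stays moved. The work goes in short steps, Python scripts to look and compute and a tool call to move; the robot and the scene stay as the last step left them, time stands still between calls to the robot, and variables do not carry over. Pictures are saved under pics/ and viewed, and the job is handed in when it is done.

Besides the shell and the picture viewer there is one more tool, called after "Call:" as a command line: name --argument value ..., lists and objects as JSON in quotes. step_arm: Moves the arm, as the interface text tells. Its arguments: {"type":"object","properties":{"deltas":{"type":"array","items":{"type":"object","properties":{"translation":{"type":"array","items":{"type":"number"}},"rot":{"type":"array","items":{"type":"number"}}}}},"grip":{"type":"number"},"squeeze":{"type":"number"}},"required":["deltas"]}

```bash
mkdir -p pics
python3 - <<'E'
from rig import readout, imaging
import cv2
print(readout.sense())
for n in("side","top"):
    f=imaging.grab_frame(n);cv2.imwrite(f"pics/{n}0.png",f["image"][:,:,::-1])
    print(n,f["camera_matrix"],f["k1"],f["world_to_cam"])
E
```

```text
{'clock': 0.0, 'qpos': array([-1.24042976e+00,  3.53646069e-01,  1.63412829e+00, -1.66013818e-05,
        1.15518183e+00, -2.39269271e-03]), 'qvel': array([ 7.97014084e-04, -7.76144118e-05, -4.47428143e-04,  7.37055935e-04,
       -1.12254200e-03,  6.89103011e-04]), 'joint_efforts': array([ 4.86019417e-03, -6.05248260e+01, -3.42071700e+01,  3.44057344e-04,
        9.53907816e-03,  5.95642618e-06]), 'eef_pos': array([ 204.08490677, -590.49725487,  403.96530835]), 'tcp_rot': array([-3.14022908e+00,  1.19163494e-05,  3.32765976e-01]), 'contact_force': array([-0.04069755,  0.71339817, -0.26469878]), 'wrist_torque': array([-0.02823769, -0.0267076 ,  0.01630106]), 'opening': 0.9981766943603688}
side [[427.95971381   0.         264.54855197]
 [  0.         427.95971381 182.08703044]
 [  0.           0.           1.        ]] -0.00021344709723321114 [[ 9.66718015e-01 -2.55354523e-01 -1.58223484e-02 -4.65197240e+02]
 [ 1.05368087e-01  3.41020256e-01  9.34132084e-01 -1.42239228e+02]
 [-2.33139111e-01 -9.04709485e-01  3.56576643e-01 -1.47082749e+03]
 [ 0.00000000e+00  0.00000000e+00  0.00000000e+00  1.00000000e+00]]
top [[457.34245032   0.         255.17219163]
 [  0.         457.34245032 191.82647452]
 [  0.           0.           1.        ]] 0.04136789668824975 [[-3.79580555e-01 -9.25153091e-01  3.21881864e-03  1.94313819e+02]
 [ 8.67932350e-01 -3.54894521e-01  3.47481389e-01 -4.32629392e+02]
 [-3.20331140e-01  1.34690895e-01  9.37681355e-01 -1.53429523e+03]
 [ 0.00000000e+00  0.00000000e+00  0.00000000e+00  1.00000000e+00]]
```

View pics/side0.png

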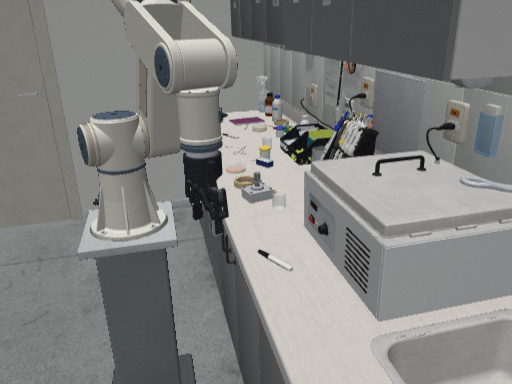

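View pics/top0.png

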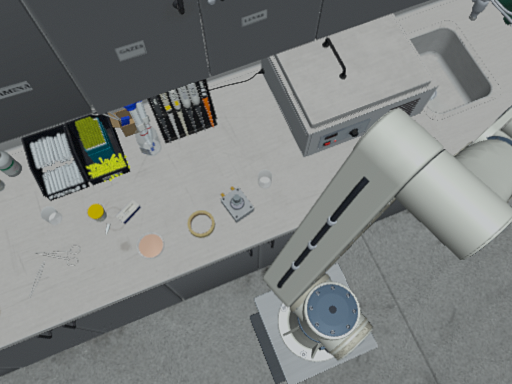

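The side view shows the manifold near (258,190), with the beaker to its right and the tape roll behind it. In the top view the manifold is near (237,204), the tape at (201,224), and the beaker at (264,179). Next I'll enlarge both.

Run:
```python
import cv2
a=cv2.imread("pics/side0.png")[165:225,225:305];cv2.imwrite("pics/side0c.png",cv2.resize(a,None,fx=10,fy=10,interpolation=cv2.INTER_CUBIC))
a=cv2.imread("pics/top0.png")[165:225,205:285];cv2.imwrite("pics/top0c.png",cv2.resize(a,None,fx=10,fy=10,interpolation=cv2.INTER_CUBIC))
```

```text
(no output)
```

View pics/side0c.png

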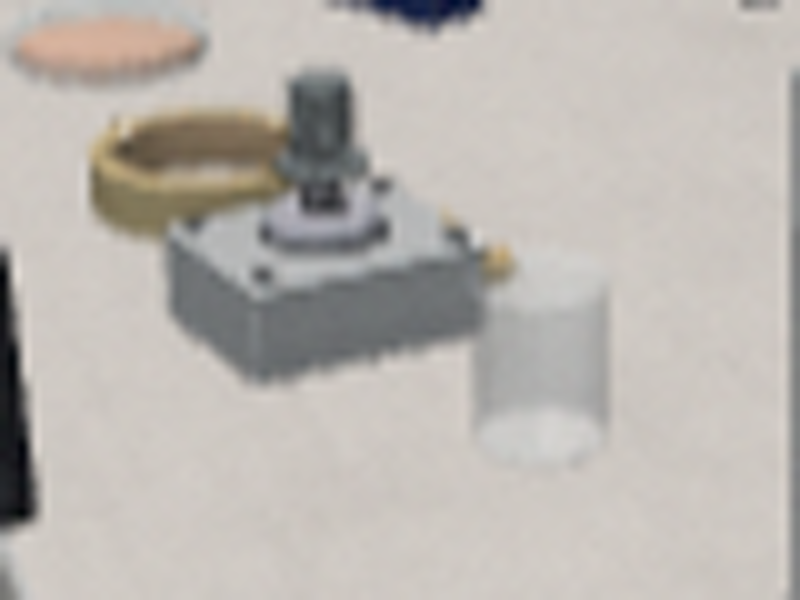

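View pics/top0c.png

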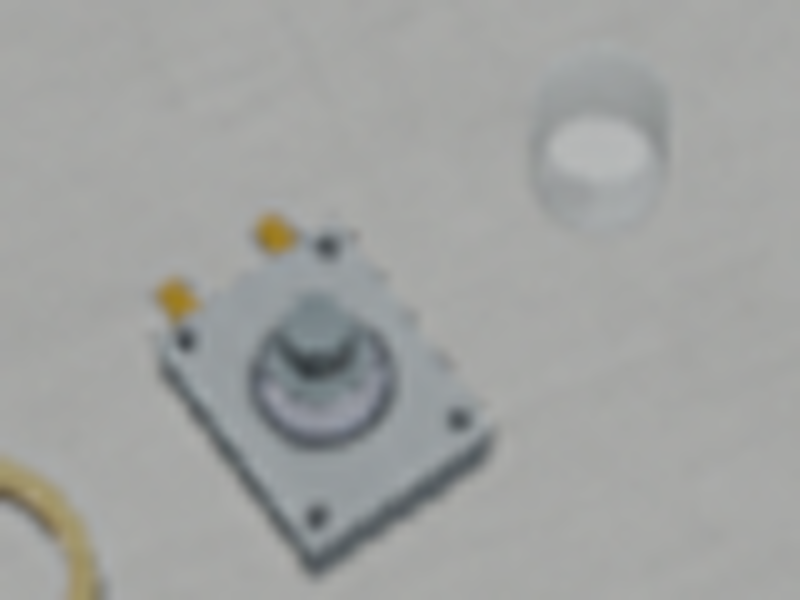

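The side crop shows the plug top at about (321,79) and the collar top at (325,217). The top crop shows the plug top at about (320,327) and the collar at (322,373). I'll triangulate both, plus the beaker, tape and manifold corners.

```bash
cat > h.py <<'E'
import numpy as np
from scipy.optimize import least_squares
from rig import imaging
C={}
def cam(n):
    if n not in C: C[n]=imaging.grab_frame(n)
    return C[n]
def proj(n,P):
    f=cam(n);p=f["world_to_cam"]@np.append(P,1.);s=np.array([p[0],-p[1]])/-p[2]
    s=s*(1+f["k1"]*(s@s));K=f["camera_matrix"];return np.array([K[0,0]*s[0]+K[0,2],K[1,1]*s[1]+K[1,2]])
def tri(obs): # {cam:(u,v)}
    r=least_squares(lambda P:np.concatenate([proj(n,P)-np.array(o) for n,o in obs.items()]),[400,0,50]);return r.x,r.fun
def onz(n,o,z):
    r=least_squares(lambda q:proj(n,np.array([q[0],q[1],z]))-np.array(o),[500,0]);return r.x
def cr(u,v,x0,y0,s=10): return ((u+.5)/s-.5+x0,(v+.5)/s-.5+y0)
E
python3 - <<'E'
from h import *
S=lambda u,v:cr(u,v,225,165); T=lambda u,v:cr(u,v,205,165)
np.set_printoptions(precision=1,suppress=True)
print("plugtop",tri({"side":S(321,79),"top":T(320,327)}))
print("collar",tri({"side":S(325,217),"top":T(322,373)}))
print("collar z50",onz("side",S(325,217),50),onz("top",T(322,373),50))
for n,o in(("nearR",(492,435)),("nearL",(316,562)),("farL",(160,355)),("farR",(345,230))): print(n,onz("top",T(*o),40))
print("plugtop z101",onz("side",S(321,79),101),onz("top",T(320,327),101))
print("beaker base",onz("side",S(541,438),0),onz("top",T(600,148),3))
print("tape",onz("top",(201,224),15))
print("dish",onz("top",(151,246),10),"pen",onz("side",(275,260),8))
E
```

```text
plugtop (array([472.4,  86.5, 105.5]), array([-0.6,  0.3, -0.2, -0.6]))
collar (array([474.1,  86.8,  49.5]), array([-0.3,  0.1, -0.1, -0.3]))
collar z50 [475.1  86.5] [472.9  87. ]
nearR [431.6  38.6]
nearL [411.5 113.9]
farL [504.6 137.3]
farR [524.1  58.3]
plugtop z101 [478.2 100.8] [471.7  86.3]
beaker base [527.3 -28. ] [532.1 -46.1]
tape [455.1 232.5]
dish [447.7 422.1] pen [ 411.2 -382.2]
```

```bash
cat >> h.py <<'E'
from rig import readout
from scipy.spatial.transform import Rotation as R
def delta(P):
    s=readout.sense();M=R.from_euler("xyz",s["tcp_rot"]);return M.inv().apply(np.array(P)-s["eef_pos"])/10
E
python3 -c "
from h import *
print(delta([472.5,87,404]),onz('top',(312,155),0))"
```

```text
[ 47.50079065 -55.27200588   0.06866188] [ 556.96900089 -252.87941385]
```

Call:
step_arm --deltas '[{"translation": [1.5,-1.7,0],"rot": [0,0,0]},{"translation": [4.5,-5.2,0],"rot": [0,0,0]},{"translation": [8,-9.3,0],"rot": [0,0,0]},{"translation": [11.5,-13.4,0],"rot": [0,0,0]},{"translation": [15,-17.5,0],"rot": [0,0,0]},{"translation": [18.5,-21.5,0],"rot": [0,0,0]},{"translation": [21.5,-25,0],"rot": [0,0,0]},{"translation": [23.7,-27.6,0],"rot": [0,0,0]}]' --grip 0

```text
clock: 1.25
eef_pos: [337.9, -249.7, 404.7]
tcp_rot: [-3.141, -0.0, 0.334]
contact_force: [-0.2, -0.3, 0.1]
opening: 0.998
```

Call:
step_arm --deltas '[{"translation": [1.5,-1.7,0],"rot": [0,0,0]},{"translation": [4.5,-5.2,0],"rot": [0,0,0]},{"translation": [8,-9.3,0],"rot": [0,0,0]},{"translation": [11.5,-13.4,0],"rot": [0,0,0]},{"translation": [15,-17.5,0],"rot": [0,0,0]},{"translation": [18.5,-21.5,0],"rot": [0,0,0]},{"translation": [21.5,-25,0],"rot": [0,0,0]},{"translation": [23.8,-27.7,0],"rot": [0,0,0]}]'

```text
clock: 2.25
eef_pos: [471.8, 89.5, 404.7]
tcp_rot: [-3.141, -0.0, 0.334]
contact_force: [0.2, -0.1, -0.0]
opening: 0.999
```

Call:
step_arm --deltas '[{"translation": [0,0,2],"rot": [0,0,0]},{"translation": [0,0,5],"rot": [0,0,0]},{"translation": [0,0,8],"rot": [0,0,0]},{"translation": [0,0,10],"rot": [0,0,0]},{"translation": [0,0,10],"rot": [0,0,0]},{"translation": [0,0,10],"rot": [0,0,0]}]'

```text
clock: 3.0
eef_pos: [472.3, 87.4, 305.4]
tcp_rot: [3.142, -0.001, 0.333]
contact_force: [0.8, -0.5, 0.2]
opening: 1.002
```

Run:
```python
from h import *
import cv2
s=readout.sense();print(s)
for n,(x,y) in(("side",(215,130)),("top",(195,150))):
    a=cam(n)["image"][y:y+90,x:x+110,::-1];cv2.imwrite(f"pics/{n}1.png",cv2.resize(a,None,fx=6,fy=6,interpolation=cv2.INTER_CUBIC))
```

```text
{'clock': 3.0, 'qpos': array([1.79865482e-01, 2.59040837e-01, 2.02723307e+00, 1.08826248e-04,
       8.54643617e-01, 1.41755289e+00]), 'qvel': array([-0.00349622, -0.00696954, -0.00926215, -0.00207471, -0.00105073,
       -0.00187936]), 'joint_efforts': array([ 6.55720336e-02, -4.52306199e+01, -2.60273051e+01,  5.08281446e-03,
        2.61515222e-02,  7.91741215e-03]), 'eef_pos': array([472.32825048,  87.42243165, 305.44147709]), 'tcp_rot': array([ 3.14157078e+00, -6.79749121e-04,  3.33037516e-01]), 'contact_force': array([ 0.75127165, -0.54991546,  0.20049607]), 'wrist_torque': array([-0.02138651,  0.04121189,  0.0128716 ]), 'opening': 1.0018848294935951}
```

View pics/side1.png

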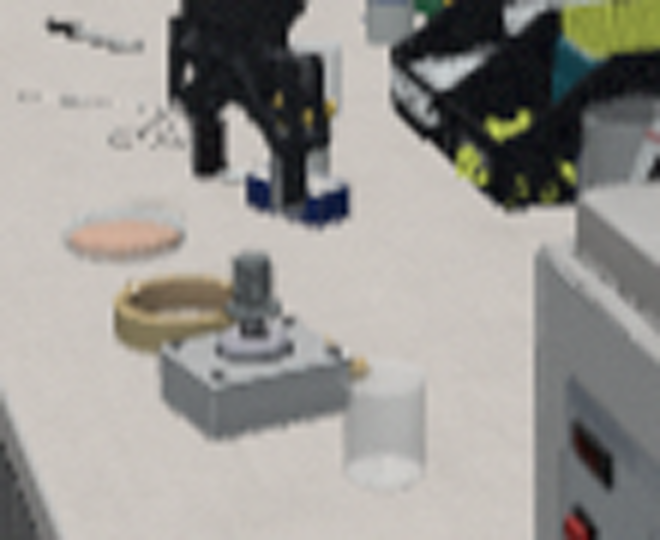

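View pics/top1.png

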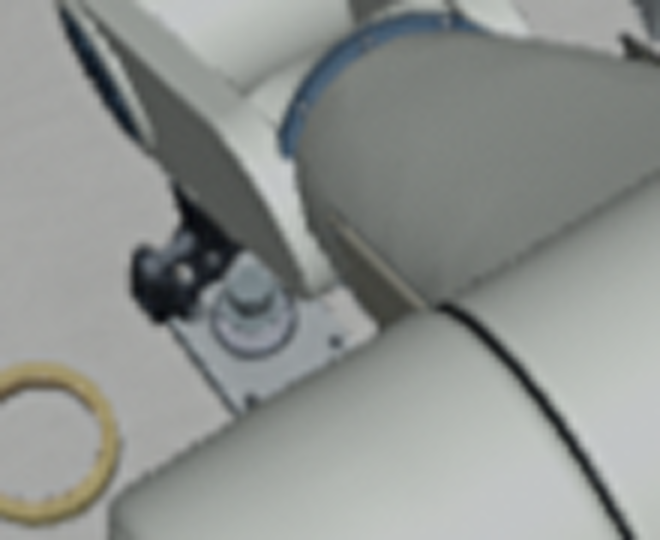

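The fingers straddle the plug. The side crop has the tips at (208,172) and (290,208) and the plug at (252,260). The height gap fits a plug top near z≈102, so I'll descend.

Call:
step_arm --deltas '[{"translation": [0,0,1],"rot": [0,0,0]},{"translation": [0,0,2.5],"rot": [0,0,0]},{"translation": [0,0,4],"rot": [0,0,0]},{"translation": [0,0,5.2],"rot": [0,0,0]},{"translation": [0,0,5.9],"rot": [0,0,0]},{"translation": [0,0,5.9],"rot": [0,0,0]}]'

```text
clock: 3.85
eef_pos: [472.3, 87.1, 245.1]
tcp_rot: [-3.141, 0.001, 0.333]
contact_force: [0.1, 0.9, -0.2]
opening: 0.997
```

Call:
step_arm --deltas '[{"translation": [0,0,0],"rot": [0,0,0]},{"translation": [0,0,0],"rot": [0,0,0]},{"translation": [0,0,0],"rot": [0,0,0]},{"translation": [0,0,0],"rot": [0,0,0]}]' --grip 120 --squeeze 20

```text
clock: 4.35
eef_pos: [472.5, 87.1, 245.9]
tcp_rot: [3.142, -0.0, 0.333]
contact_force: [1.1, -0.5, 0.5]
opening: 0.531
```

Run:
```python
from h import *
import cv2
s=readout.sense();print(s["eef_pos"],s["contact_force"],s["opening"])
for n,(x,y) in(("side",(235,160)),("top",(205,170))):
    a=cam(n)["image"][y:y+50,x:x+60,::-1];cv2.imwrite(f"pics/{n}2.png",cv2.resize(a,None,fx=10,fy=10,interpolation=cv2.INTER_CUBIC))
```

```text
[472.53825787  87.14913436 245.89984532] [ 1.12055309 -0.50879862  0.47179163] 0.5309922105290844
```

View pics/side2.png

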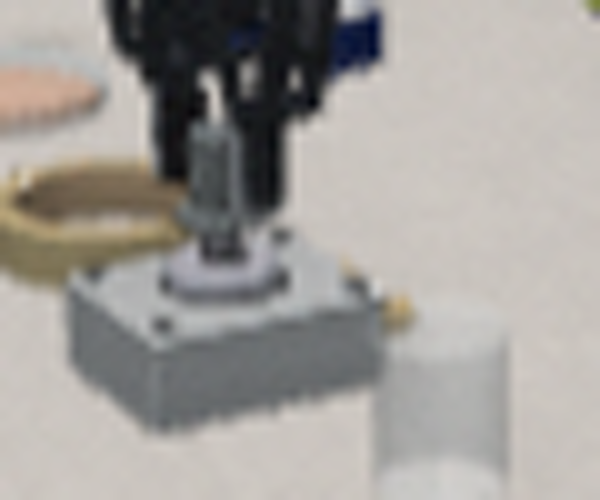

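View pics/top2.png

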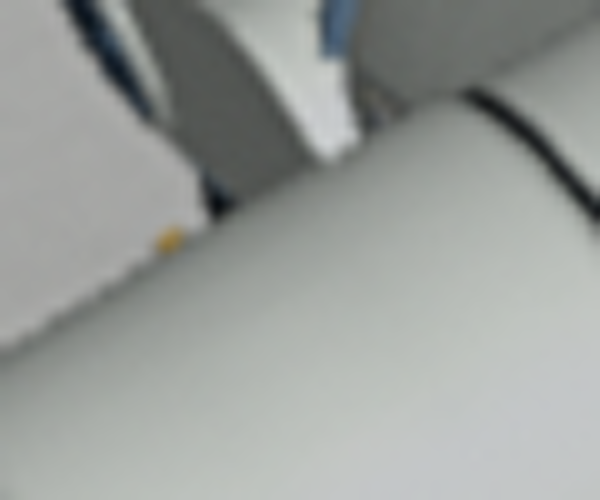

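Run:
```python
from h import *
import cv2
a=cam("side")["image"][155:200,235:290,::-1].copy();b=cv2.resize(a,None,fx=14,fy=14,interpolation=cv2.INTER_LANCZOS4)
def mk(P,c):
    u,v=proj("side",np.array(P,float));q=(int((u-235+.5)*14),int((v-155+.5)*14));print(P,np.round([u,v],1),q);cv2.circle(b,q,3,c,-1)
j=np.array([.327,-.945]);t=np.array([.945,.327])
for X in((472.5,87),):
  X=np.array(X)
  for s in(1,-1):
    for w in(-11,11): mk([*(X+s*j*22.5+t*w),76],(0,0,255) if s>0 else (0,255,0))
  mk([*X,102],(255,0,255)); mk([*X,50],(255,0,255))
cv2.imwrite("pics/side2m.png",b)
```

```text
[np.float64(469.46250000000003), np.float64(62.140499999999996), 76] [257.  182.2] (314, 388)
[np.float64(490.2525), np.float64(69.33449999999999), 76] [261.9 181. ] (383, 371)
[np.float64(454.7475), np.float64(104.66550000000001), 76] [250.6 178.9] (225, 341)
[np.float64(475.53749999999997), np.float64(111.8595), 76] [255.4 177.7] (293, 324)
[np.float64(472.5), np.float64(87.0), 102] [256.  173.5] (301, 266)
[np.float64(472.5), np.float64(87.0), 50] [256.4 186.3] (305, 444)
```

View pics/side2m.png

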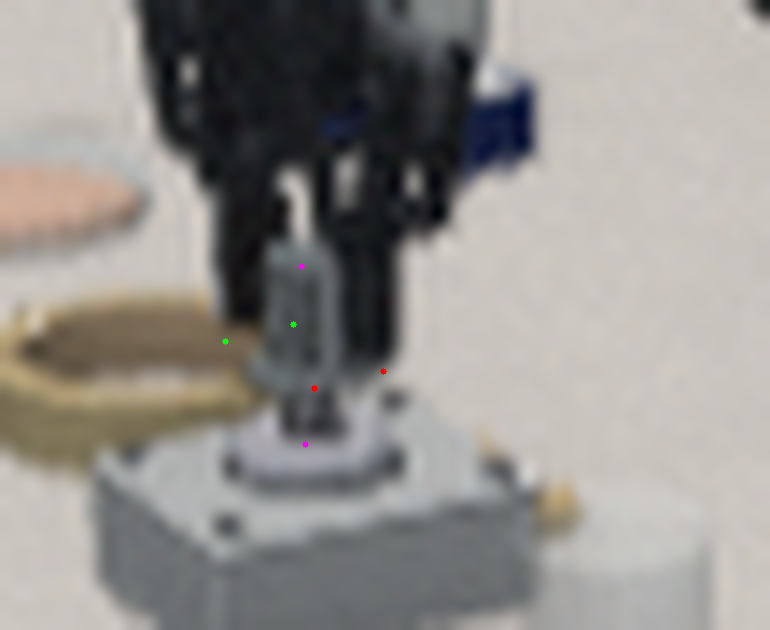

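The marked crop shows the plug between the fingers: plug x 265–340, near finger x 340–400 and far finger x 220–265. The fingers sit about 2 mm right of the plug in the image. I'll shift −2 mm in tool x and close gently.

Call:
step_arm --deltas '[{"translation": [-0.2,0,0],"rot": [0,0,0]},{"translation": [-0.2,0,0],"rot": [0,0,0]},{"translation": [-0.2,0,0],"rot": [0,0,0]},{"translation": [-0.2,0,0],"rot": [0,0,0]}]' --grip 160

```text
clock: 5.0
eef_pos: [470.6, 86.5, 245.7]
tcp_rot: [-3.142, -0.0, 0.333]
contact_force: [-0.5, 0.4, 0.7]
opening: 0.372
```

Call:
step_arm --deltas '[{"translation": [0,0,0],"rot": [0,0,0]},{"translation": [0,0,0],"rot": [0,0,0]},{"translation": [0,0,0],"rot": [0,0,0]},{"translation": [0,0,0],"rot": [0,0,0]}]' --grip 255 --squeeze 20

```text
clock: 5.5
eef_pos: [470.3, 87.3, 245.7]
tcp_rot: [-3.14, 0.0, 0.332]
contact_force: [-1.7, 9.7, 1.6]
opening: 0.276
```

Run:
```python
from h import *
import cv2
s=readout.sense();print(s)
a=cam("side")["image"][155:200,235:290,::-1];cv2.imwrite("pics/side3.png",cv2.resize(a,None,fx=14,fy=14,interpolation=cv2.INTER_LANCZOS4))
```

```text
{'clock': 5.5, 'qpos': array([0.17973716, 0.35643861, 2.06953798, 0.00252072, 0.7160114 ,
       1.41654911]), 'qvel': array([-3.64833310e-04, -6.26469322e-06, -4.18859455e-04,  1.07854822e-03,
        5.12538970e-04,  3.27815568e-04]), 'joint_efforts': array([-4.48276296e+00, -4.86130965e+01, -2.26788247e+01, -1.90382481e+00,
       -2.29524085e-01,  2.49672151e-02]), 'eef_pos': array([470.29419252,  87.26077721, 245.66889198]), 'tcp_rot': array([-3.13989751e+00,  1.38117113e-04,  3.32082462e-01]), 'contact_force': array([-1.65448325,  9.66920867,  1.58477106]), 'wrist_torque': array([1.31794736, 0.34276764, 0.01034593]), 'opening': 0.2764794044120605}
```

View pics/side3.png

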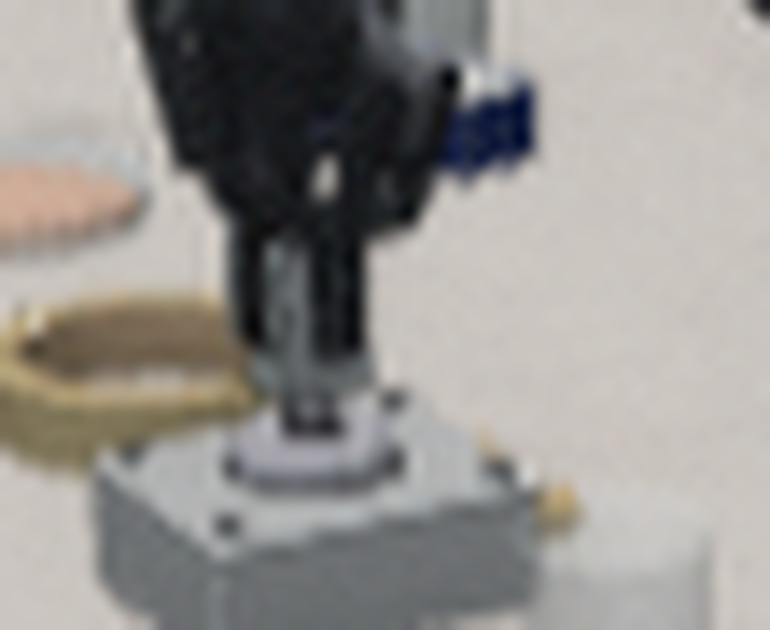

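Gripped: the opening of 0.276 is about 23.5 mm, which matches the 24 mm plug. A side load of about 10 N in +y shows the grip is off centre, so I'll follow it.

Call:
step_arm --deltas '[{"translation": [0,-0.05,0],"rot": [0,0,0]},{"translation": [0,-0.1,0],"rot": [0,0,0]},{"translation": [0,-0.1,0],"rot": [0,0,0]},{"translation": [0,-0.1,0],"rot": [0,0,0]}]'

```text
clock: 6.05
eef_pos: [470.2, 87.6, 245.7]
tcp_rot: [-3.141, 0.0, 0.333]
contact_force: [-0.6, 5.5, 1.7]
opening: 0.274
```

Call:
step_arm --deltas '[{"translation": [0,-0.05,0],"rot": [0,0,0]},{"translation": [0,-0.13,0],"rot": [0,0,0]},{"translation": [0,-0.13,0],"rot": [0,0,0]},{"translation": [0,-0.13,0],"rot": [0,0,0]}]'

```text
clock: 6.55
eef_pos: [470.0, 88.2, 245.7]
tcp_rot: [3.141, -0.0, 0.333]
contact_force: [0.5, -5.8, 0.5]
opening: 0.272
```

Call:
step_arm --deltas '[{"translation": [0,0.06,0],"rot": [0,0,0]},{"translation": [0,0.06,0],"rot": [0,0,0]},{"translation": [0,0.06,0],"rot": [0,0,0]},{"translation": [0,0.06,0],"rot": [0,0,0]}]' --squeeze 70

```text
clock: 7.05
eef_pos: [470.1, 88.0, 245.7]
tcp_rot: [3.141, -0.0, 0.333]
contact_force: [0.5, -3.1, 0.8]
opening: 0.26
```

Call:
step_arm --deltas '[{"translation": [0,0,0.1],"rot": [0,0,0]},{"translation": [0,0,0.2],"rot": [0,0,0]},{"translation": [0,0,0.3],"rot": [0,0,0]},{"translation": [0,0,0.4],"rot": [0,0,0]},{"translation": [0,0,0.4],"rot": [0,0,0]}]'

```text
clock: 7.68
eef_pos: [470.0, 88.0, 241.6]
tcp_rot: [3.142, 0.0, 0.333]
contact_force: [1.9, -3.4, 0.6]
opening: 0.261
```

Call:
step_arm --deltas '[{"translation": [0,0,0.1],"rot": [0,0,0]},{"translation": [0,0,0.2],"rot": [0,0,0]},{"translation": [0,0,0.3],"rot": [0,0,0]},{"translation": [0,0,0.3],"rot": [0,0,0]}]'

```text
clock: 8.18
eef_pos: [470.1, 88.0, 239.0]
tcp_rot: [3.142, -0.0, 0.333]
contact_force: [-1.3, -4.9, 6.2]
opening: 0.255
```

Call:
step_arm --deltas '[{"translation": [0,0,0.1],"rot": [0,0,0]},{"translation": [0,0,0.2],"rot": [0,0,0]},{"translation": [0,0,0.2],"rot": [0,0,0]}]'

```text
clock: 8.55
eef_pos: [470.1, 88.0, 237.4]
tcp_rot: [3.141, -0.0, 0.333]
contact_force: [-2.8, -5.1, 13.1]
opening: 0.259
```

Call:
step_arm --deltas '[{"translation": [0,0,0.1],"rot": [0,0,0]},{"translation": [0,0,0.15],"rot": [0,0,0]},{"translation": [0,0,0.15],"rot": [0,0,0]}]'

```text
clock: 8.93
eef_pos: [470.1, 88.1, 236.1]
tcp_rot: [3.141, -0.0, 0.333]
contact_force: [-2.7, -5.4, 16.2]
opening: 0.257
```

Call:
step_arm --deltas '[{"translation": [0,0,0.05],"rot": [0,0,0]},{"translation": [0,0,0.1],"rot": [0,0,0]},{"translation": [0,0,0.1],"rot": [0,0,0]}]'

```text
clock: 9.3
eef_pos: [470.1, 88.1, 235.0]
tcp_rot: [3.141, -0.0, 0.333]
contact_force: [-2.2, -5.3, 12.1]
opening: 0.262
```

Call:
step_arm --deltas '[{"translation": [0,0,0.1],"rot": [0,0,0]},{"translation": [0,0,0.1],"rot": [0,0,0]}]'

```text
clock: 9.55
eef_pos: [470.0, 88.0, 233.3]
tcp_rot: [3.141, -0.0, 0.333]
contact_force: [2.3, -5.6, -3.6]
opening: 0.262
```

Call:
step_arm --deltas '[{"translation": [0,0,0.1],"rot": [0,0,0]},{"translation": [0,0,0.1],"rot": [0,0,0]}]'

```text
clock: 9.8
eef_pos: [470.1, 88.0, 232.0]
tcp_rot: [3.142, -0.0, 0.333]
contact_force: [2.6, -4.4, -3.5]
opening: 0.259
```

Call:
step_arm --deltas '[{"translation": [0,0,0.1],"rot": [0,0,0]},{"translation": [0,0,0.1],"rot": [0,0,0]}]'

```text
clock: 10.05
eef_pos: [470.1, 88.0, 231.1]
tcp_rot: [3.142, -0.0, 0.333]
contact_force: [1.9, -5.5, -0.8]
opening: 0.258
```

Call:
step_arm --deltas '[{"translation": [0,0,0.1],"rot": [0,0,0]},{"translation": [0,0,0.1],"rot": [0,0,0]}]'

```text
clock: 10.3
eef_pos: [470.1, 88.1, 230.4]
tcp_rot: [3.142, -0.0, 0.333]
contact_force: [0.5, -5.3, 6.2]
opening: 0.257
```

Call:
step_arm --deltas '[{"translation": [0,0,0.1],"rot": [0,0,0]},{"translation": [0,0,0.1],"rot": [0,0,0]},{"translation": [0,0,0.1],"rot": [0,0,0]}]'

```text
clock: 10.68
eef_pos: [470.1, 88.1, 229.8]
tcp_rot: [3.141, -0.0, 0.333]
contact_force: [-1.5, -5.0, 10.6]
opening: 0.259
```

Run:
```python
from h import *
import cv2
s=readout.sense();print(s["eef_pos"],s["contact_force"])
a=cam("side")["image"][155:200,235:290,::-1];cv2.imwrite("pics/side4.png",cv2.resize(a,None,fx=14,fy=14,interpolation=cv2.INTER_LANCZOS4))
```

```text
[470.09557797  88.05194603 229.81069247] [-1.49380836 -5.02233288 10.59679162]
```

View pics/side4.png

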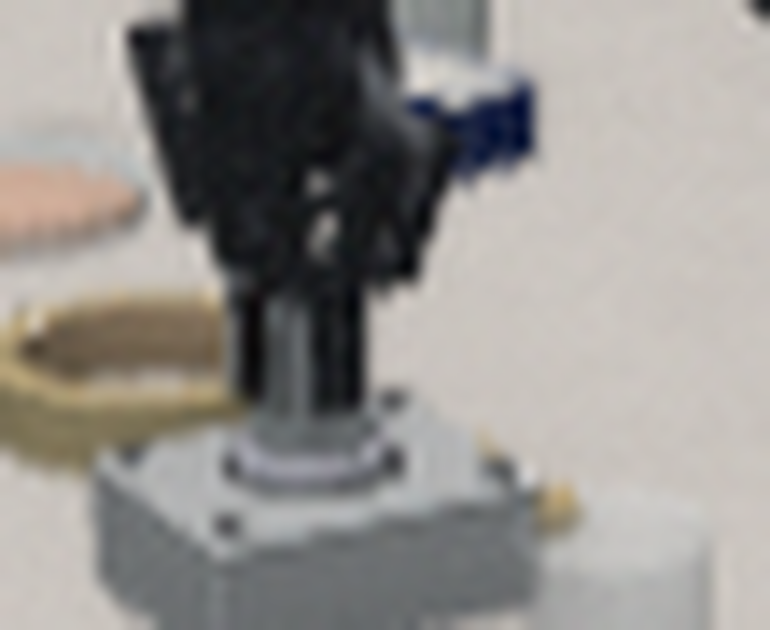

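The side crop shows the flange lying on the collar around (305,450) with no stem visible, and the push is about 10.6 N. So it is home. Next I'll unload it, then pull up in small steps.

Call:
step_arm --deltas '[{"translation": [0,0,-0.05],"rot": [0,0,0]},{"translation": [0,0,-0.1],"rot": [0,0,0]},{"translation": [0,0,-0.15],"rot": [0,0,0]},{"translation": [0,0,-0.15],"rot": [0,0,0]}]'

```text
clock: 11.22
eef_pos: [470.0, 88.0, 230.8]
tcp_rot: [3.141, -0.0, 0.333]
contact_force: [0.4, -4.3, 1.8]
opening: 0.257
```

Call:
step_arm --deltas '[{"translation": [0,0,-0.05],"rot": [0,0,0]},{"translation": [0,0,-0.05],"rot": [0,0,0]}]'

```text
clock: 11.48
eef_pos: [470.0, 88.0, 231.1]
tcp_rot: [3.141, -0.0, 0.333]
contact_force: [1.3, -5.0, -0.9]
opening: 0.261
```

Call:
step_arm --deltas '[{"translation": [0,0,-0.05],"rot": [0,0,0]},{"translation": [0,0,-0.1],"rot": [0,0,0]},{"translation": [0,0,-0.1],"rot": [0,0,0]}]'

```text
clock: 11.85
eef_pos: [470.0, 88.0, 231.8]
tcp_rot: [3.142, 0.0, 0.333]
contact_force: [3.7, -4.4, -6.2]
opening: 0.257
```

Call:
step_arm --deltas '[{"translation": [0,0,-0.05],"rot": [0,0,0]},{"translation": [0,0,-0.05],"rot": [0,0,0]}]'

```text
clock: 12.1
eef_pos: [470.0, 88.0, 232.2]
tcp_rot: [3.142, 0.0, 0.333]
contact_force: [2.8, -4.5, -8.3]
opening: 0.261
```

Call:
step_arm --deltas '[{"translation": [0,0,-0.03],"rot": [0,0,0]},{"translation": [0,0,-0.03],"rot": [0,0,0]},{"translation": [0,0,-0.03],"rot": [0,0,0]}]'

```text
clock: 12.48
eef_pos: [470.0, 88.0, 232.4]
tcp_rot: [3.142, 0.0, 0.333]
contact_force: [3.8, -4.9, -9.6]
opening: 0.259
```

Call:
step_arm --deltas '[{"translation": [0,0,0],"rot": [0,0,0]},{"translation": [0,0,0],"rot": [0,0,0]},{"translation": [0,0,0],"rot": [0,0,0]},{"translation": [0,0,0],"rot": [0,0,0]}]'

```text
clock: 12.98
eef_pos: [470.0, 88.0, 232.4]
tcp_rot: [3.142, 0.0, 0.333]
contact_force: [3.8, -4.7, -9.1]
opening: 0.257
```

Call:
step_arm --deltas '[{"translation": [0,0,0],"rot": [0,0,0]},{"translation": [0,0,0],"rot": [0,0,0]},{"translation": [0,0,0],"rot": [0,0,0]},{"translation": [0,0,0],"rot": [0,0,0]},{"translation": [0,0,0],"rot": [0,0,0]},{"translation": [0,0,0],"rot": [0,0,0]}]'

```text
clock: 13.72
eef_pos: [470.0, 88.0, 232.4]
tcp_rot: [3.142, 0.0, 0.333]
contact_force: [3.9, -4.9, -9.3]
opening: 0.263
```

The pull held at 9.1–9.6 N for over 1.2 s, and the 1.4 mm rise fits float plus latch give. Now I'll unload, centre sideways a little, and open.

Call:
step_arm --deltas '[{"translation": [0,0.02,0.06],"rot": [0,0,0]},{"translation": [0,0.04,0.12],"rot": [0,0,0]},{"translation": [0,0.05,0.2],"rot": [0,0,0]},{"translation": [0,0.05,0.2],"rot": [0,0,0]}]'

```text
clock: 14.22
eef_pos: [470.1, 87.8, 231.1]
tcp_rot: [-3.141, 0.0, 0.333]
contact_force: [0.8, 1.8, 0.0]
opening: 0.259
```

Call:
step_arm --deltas '[{"translation": [0,0,0],"rot": [0,0,0]},{"translation": [0,0,0],"rot": [0,0,0]},{"translation": [0,0,0],"rot": [0,0,0]},{"translation": [0,0,0],"rot": [0,0,0]}]' --squeeze 20

```text
clock: 14.72
eef_pos: [470.1, 87.8, 231.0]
tcp_rot: [-3.141, -0.0, 0.333]
contact_force: [-1.6, 3.8, 0.6]
opening: 0.259
```

Call:
step_arm --deltas '[{"translation": [0,0,0],"rot": [0,0,0]},{"translation": [0,0,0],"rot": [0,0,0]},{"translation": [0,0,0],"rot": [0,0,0]},{"translation": [0,0,0],"rot": [0,0,0]},{"translation": [0,0,0],"rot": [0,0,0]}]' --grip 100

```text
clock: 15.35
eef_pos: [470.2, 87.6, 231.0]
tcp_rot: [3.142, 0.0, 0.333]
contact_force: [-0.8, -0.0, 0.3]
opening: 0.608
```

Call:
step_arm --deltas '[{"translation": [0,0,-1],"rot": [0,0,0]},{"translation": [0,0,-3],"rot": [0,0,0]},{"translation": [0,0,-6],"rot": [0,0,0]},{"translation": [0,0,-9],"rot": [0,0,0]},{"translation": [0,0,-12],"rot": [0,0,0]},{"translation": [0,0,-13],"rot": [0,0,0]},{"translation": [0,0,-13],"rot": [0,0,0]},{"translation": [0,0,-13],"rot": [0,0,0]}]'

```text
clock: 16.35
eef_pos: [469.7, 87.5, 360.0]
tcp_rot: [-3.141, 0.002, 0.333]
contact_force: [0.4, -0.8, 0.7]
opening: 0.611
```

Run:
```python
from h import *
import cv2
s=readout.sense();print(s["clock"],s["eef_pos"],s["contact_force"],s["opening"])
a=cam("side")["image"][150:210,220:300,::-1];cv2.imwrite("pics/side5.png",cv2.resize(a,None,fx=10,fy=10,interpolation=cv2.INTER_LANCZOS4))
print(proj("side",np.array([472.5,87,87.])))
```

```text
16.35 [469.7404482   87.51723098 359.96211896] [ 0.39780851 -0.77511169  0.72009389] 0.610877483446862
[256.13600834 177.22968696]
```

View pics/side5.png

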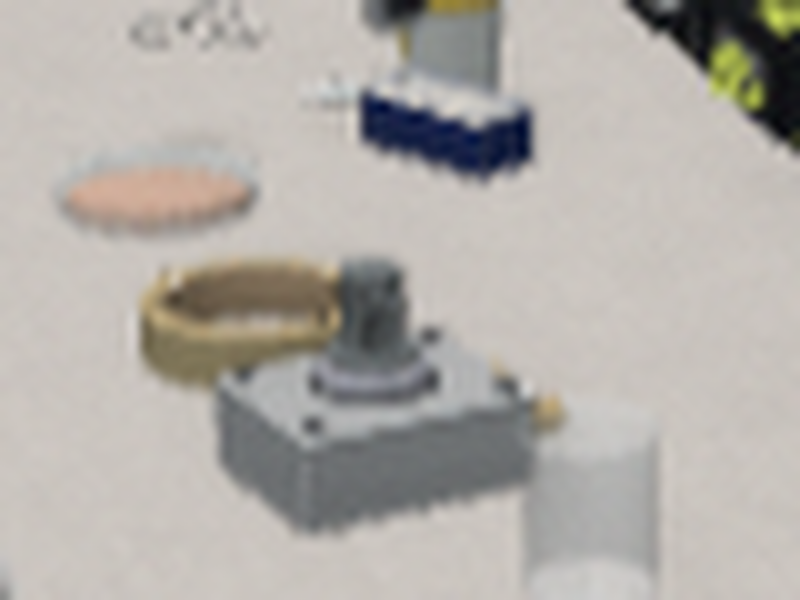

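The side crop shows the plug seated: its top is at about (372,265) and the flange lies on the collar at about (374,370). The beaker, tape and dish have not moved, and the gripper is clear.

```bash
python3 -c "
from rig import ticket
print(ticket.sign_off())"
```

```text
the job is handed in; nothing more can be done
None
```

The plug is pressed home, held under a steady pull, and left seated. I handed the job in at about 16 s; no verdict was reported.

- **Press:** I gripped the plug by its ribs and pressed straight down. The highest push I read was about 16 N at the snap. I then held about 10.6 N with the flange on the collar.
- **Pull:** I pulled up with 9.1 to 9.6 N for about 1.2 s. The tool rose about 1.4 mm, which fits the collar's float plus the latch's give.
- **Release:** I brought the vertical load to about 0 N, opened the gripper and raised it 130 mm clear.
- **Last check:** The final side picture shows the flange flat on the collar with no stem visible. The beaker, tape roll and petri dish are where they were. The marker pen was outside that crop, but the arm never went near it at low height.
- **Disagreements:**
  - My first estimate of the plug top was 105.5 mm above the bench, just over the 105 mm upper stop. I worked with about 102 mm instead.
  - The grip was about 1 mm off centre at first, which put up to 10 N of side load on the plug. I reduced it, but about 5 N remained during the press and pull.

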